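# Let a crank-up arm rest down three notches

### The arm

A 6-joint arm with a two-finger parallel gripper is mounted at the origin on the work surface. World frame = base frame: x ahead of the robot, y to its left, z up, the work surface at z = 0. Lengths are in m, angles in rad, forces in N, time in s.
With the tool pointing down it reaches from about 0.35 to 0.775 m from the base axis. Payload 7.3 kg.
Tool frame: the origin (TCP) lies between the finger pads; the fingertips stand ahead of it and the grasp point (between the pads) is the TCP (nose_length is the z of the fingertips in the tool frame, in m); z points along the fingers, y is the direction in which the jaws open and shut (so a half turn about z gives the same grasp; the last joint's range is limited). The gripper opens to 92 mm and grips with 3 to 60 N. Pads are 19 mm wide; open, the fingers measure 130 mm over their backs; the gripper's body (75 mm by 190 mm) begins 47 mm behind the grasp point.
Start: joints at [0.976, 0.342, 1.524, -0, 1.275, -0.146], TCP at [0.228, 0.473, 0.246] pointing down, gripper open.
Joint ranges: [-2.53, 2.53], [-0.77, 2.02], [0.04, 2.7], [-1, 4.14], [0.28, 2.66], [-3.11, 3.11]. Speed limits (rad/s): [2.57, 2.57, 3.14, 3.14, 3.14, 3.14].

### API

Orientations are given as a unit quaternion [x, y, z, w].
In Python, from cell import * gives the robot as it stands. The module is installed in compiled form; this text tells all that it offers.
- The arm moves only by the shell command python3 -m jog 'ROWS' [OPENING] [FORCE]. ROWS is JSON, a list that holds one entry, the list of rows, each a list of 6 numbers: the shift along the world's x, y, z normalised to -1 to 1, where 1 is 0.15 m, then the turn, a rotation vector about the world's x, y, z normalised to -1 to 1, where 1 is 30 degrees. In form: [[[tx, ty, tz, rx, ry, rz], ...]]. A call has exactly 8 rows; each row shifts and turns the pose as measured when the row begins; what a row does not reach is not made up. A row lasts 1/10 s, in which the tool goes at most 50 mm and 8.59 degrees, less where a joint would pass 70% of its speed; a pose out of reach is approached as far as the arm can. A call with a number of a shift or a turn outside -1 to 1 is refused whole. A call with a gripper value outside its range is refused whole. OPENING is the opening in per cent of the stroke, from 0 (shut) to 100 (fully open), set as the call begins (- or left out, the last holds). The fingers move at their own pace and stop on an object; FORCE is the grip in N (left out, the last holds). Time passes only in rows, so rows that do not move let the fingers close, or fill a call up. It gives the time, the measured TCP pose, the force and the opening at its end, in the units of the state.
- get_state(): the state, without advancing time (a new reading comes with each control period).
- get_image(name): name is "scene" or "top" or "wrist"; returns (picture, depth): 480x640x3 uint8, red, green, blue; 480x640 float32, m along the optical axis (not along the pixel's ray), 0 where there is no reading.
- camera_info(name): a dict with "K" (3x3 intrinsics, pixels), "D" ([k1, k2, p1, p2, k3] as OpenCV has them; the pictures are not rectified), "cam_to_world" (4x4, takes a point from camera to world coordinates); the wrist camera has in their place "tool_from_camera" (4x4, takes a point from camera to tool coordinates, whose origin is the TCP and whose axes are the flange's). Camera axes: x right, y up, looking along -z (the intrinsics and any distortion apply to the point x, -y, -z); pixel columns grow to the right and rows downward; lengths in m; the calibration is good to about 2 mm. A picture is of the moment at which its call begins: read the wrist's pose just before it. camera_info takes no time and is no camera call.
- sign_off(): hands the job in, once; it reports no verdict.
The state is a dict: "time_s": time; "joint_positions": joint angles; "joint_velocities": joint speeds; "joint_efforts": joint torques, N m; "ee_pos": TCP position; "tcp_rot": TCP orientation; "ft_force": force on the tool from outside, world axes, zero at the start; "ft_torque": the same for the moment, N m; "width": finger opening in m.
Only numpy, scipy, OpenCV 4.12 (cv2) and the standard library are available. Lean on these libraries where they do the work, as an engineer would, in place of code of your own. Each camera call takes 0.05 s, during which the arm holds its last target. There are 200 camera calls.

### The job

Let the manicure arm rest down three notches. Wind it up a touch to free the pawl, throw the pawl over clear with its red ball, wind the crank back, then flip the pawl in again at the third notch and ease the wheel back until its tooth bears firmly on the pawl. Never force the pawl or turn hard against it, and leave the bottle, roll, polish and basket where they stand.

Things in the scene. Friction and masses are not known exactly. Their poses are not given: they have to be found in the camera images.
- stand: Fixed arm-rest stand: grey base 240 x 170 x 14 mm, white gear housing 84 x 78 mm up to 130 mm high, blue pad 260 x 90 mm on a sliding column. Origin: column centre at table height. Its x axis is level, in the plane of the ratchet wheel; y lies along the crank shaft, the crank being on the -y side; z is up.
- axle (a point): Point on the level crank shaft in the middle of the ratchet wheel: 66 mm from the column centre towards the stand's -y, 115 mm above the table. The steel wheel (80 mm across, 12 mm thick, 12 teeth) and the pawl lie in this plane.
- pawl_pin (a point): Fixed pivot of the pawl, in the plane of the wheel, 45 mm from the axle towards the stand's -x and 56 mm above it.
- pawl_ball (a point): Centre of the red ball (28 mm across) on the pawl's thumb lever, 65 mm from the pawl pin. The lever leans 0.436 rad from upright to the stand's +x when the pawl is in, 0.51 rad to -x when clear, free space around. The ball is a weight: pushed past upright (by pawl angle 0.6) it falls on over within a second and stays. A free pawl moves with 1 to 3 N at the ball.
- pawl_angle (a joint): Pawl angle, rad: 0 fully in, 0.95 thrown clear on its stop; grows as the ball goes to the stand's -x. The nose hooks under the tooth: with the tooth against it the pawl is bound, and lifting it would drive the wheel up against brake and load, which is forcing it. It is free once the wheel is wound up 0.07 to 0.4 rad from there. Dropped in 0.1 to 0.35 rad short of a notch, it falls fully in.
- crank (a joint): Angle of shaft, wheel and crank, rad: -0.01 to 0 at the start, the tooth against the pawl at 0. Grows when wound back (down), its top moving to the stand's -x; winding up is negative, stop at -0.7. Notches, where a tooth meets the pawl, lie 0.5236 rad apart: three down is 1.571; stop at 2.2. A brake washer holds the wheel where it is let go, pawl in or out.
- handle_grip (a point): Middle of the black crank handle, a freely spinning sleeve 24 mm thick, 80 mm long, level along the stand's y, 80 mm from the shaft axis, 79 mm from the wheel's plane to -y. At crank 0 it stands 0.785 rad from straight up to the stand's +x. It takes 14 N to wind up, 6 N to wind back; with the pawl in, 9 to 14 N winding back, built up slowly, sets the tooth firmly on it; over 16 N forces it.
- pawl: The steel pawl: hub on the pawl pin, 10 mm wide nose resting in the teeth on top of the wheel, thumb lever with the red ball. Origin on the pawl pin's axis, straight above the stand's x axis.
- wheel: Shaft, steel ratchet wheel and crank in one. Origin on the shaft axis at the column's centre.
- pad_top (a point): Middle of the top of the blue pad, 215 mm above the table at the start; it sinks 10.5 mm per notch. The pad reaches 45 mm from the column towards the crank, 130 mm each way along the stand's x.
- remover: Pink bottle, 64 mm across, 165 mm high; bystander. Origin under its centre.
- tissue_roll: White paper roll standing on end, 108 mm across, 98 mm high; bystander. Origin under its centre.
- polish: Small red nail-polish bottle with a black cap, 32 mm across, 75 mm high; bystander. Origin under its centre.
- basket: Straw-coloured bowl, 120 mm across, 60 mm high; bystander. Origin under its centre.

How it is judged:
By the outcome, as a careful person would: the job done as asked, in the order asked, and still so for the second after the job is handed in, with the robot touching nothing.
It also fails if it takes over 72 s, if anything falls off the work surface, if the arm or the gripper's body presses on something with over 40 N, if the wrist force passes 120 N, or if a joint passes its speed limit or range.

## Working session

There is one attempt and no reset: what is moved stays moved. The work goes in short steps, Python scripts to look and compute and a shell command to move; the robot and the scene stay as the last step left them, time stands still between calls to the robot, and variables do not carry over. Pictures are saved under pics/ and viewed, about 8 in all and at most 12, crops included, and the job is handed in when it is done.

```bash
mkdir -p pics; cat > h.py <<'E'
from cell import *
import numpy as np, cv2
def cloud(name):
    im,d=get_image(name); c=camera_info(name); K=np.array(c["K"]);D=np.array(c["D"])
    v,u=np.mgrid[0:480,0:640]
    p=cv2.undistortPoints(np.stack([u,v],-1).reshape(-1,1,2).astype(np.float64),K,D).reshape(480,640,2)
    P=np.stack([p[...,0]*d,-p[...,1]*d,-d],-1)
    if "cam_to_world" in c: T=np.array(c["cam_to_world"])
    else:
        from scipy.spatial.transform import Rotation as R
        s=get_state();T=np.eye(4);T[:3,:3]=R.from_quat(s["tcp_rot"]).as_matrix();T[:3,3]=s["ee_pos"];T=T@np.array(c["tool_from_camera"])
    W=P@T[:3,:3].T+T[:3,3]; W[d==0]=np.nan
    return im,d,W
E
python3 - <<'E'
from h import *
a,_,W1=cloud("scene");b,_,W2=cloud("top")
np.savez("w.npz",a=a,b=b,W1=W1,W2=W2)
o=np.zeros((480,1280,3),np.uint8);o[:,:640]=a;o[:,640:]=b
cv2.imwrite("pics/s.png",a[...,::-1]);cv2.imwrite("pics/t.png",b[...,::-1])
print(get_state())
for n in("scene","top"):print(camera_info(n))
E
```

```text
{'time_s': 0.1, 'joint_positions': array([ 9.75981084e-01,  3.42662956e-01,  1.52492805e+00, -2.68114554e-06,
        1.27538844e+00, -1.46015950e-01]), 'joint_velocities': array([-0.0002851 , -0.00145588, -0.00432537,  0.00111057, -0.00048041,
        0.00022095]), 'joint_efforts': array([ 1.91041931e-03, -4.32007813e+01, -2.44693136e+01,  7.19409669e-02,
        5.26517385e-02,  3.50970559e-07]), 'ee_pos': array([0.2275865 , 0.47273223, 0.245107  ]), 'tcp_rot': array([ 2.22520666e-01,  9.74927727e-01, -6.46834393e-04, -2.49817020e-04]), 'ft_force': array([-0.30619145,  0.1979606 , -0.32419993]), 'ft_torque': array([-0.01372342, -0.02253201,  0.0023519 ]), 'width': 0.09168865873433792}
{'K': array([[458.49205006,   0.        , 323.13695773],
       [  0.        , 458.49205006, 234.09354426],
       [  0.        ,   0.        ,   1.        ]]), 'D': array([-0.05242288,  0.        ,  0.        ,  0.        ,  0.        ]), 'cam_to_world': array([[-1.44395034e-01, -5.98205267e-01,  7.88226194e-01,
         1.12650396e+00],
       [ 9.89520034e-01, -8.69544885e-02,  1.15278009e-01,
         1.75595315e-01],
       [-4.20106380e-04,  7.96611182e-01,  6.04491892e-01,
         5.83464091e-01],
       [ 0.00000000e+00,  0.00000000e+00,  0.00000000e+00,
         1.00000000e+00]])}
{'K': array([[455.63623289,   0.        , 321.09646588],
       [  0.        , 455.63623289, 242.74633864],
       [  0.        ,   0.        ,   1.        ]]), 'D': array([-0.10593672,  0.        ,  0.        ,  0.        ,  0.        ]), 'cam_to_world': array([[-0.02322894,  0.98312164, -0.18147246,  0.4399519 ],
       [-0.99946943, -0.0269826 , -0.01824278,  0.07672064],
       [-0.02283147,  0.18095241,  0.9832268 ,  0.8788963 ],
       [ 0.        ,  0.        ,  0.        ,  1.        ]])}
```

View pics/s.png

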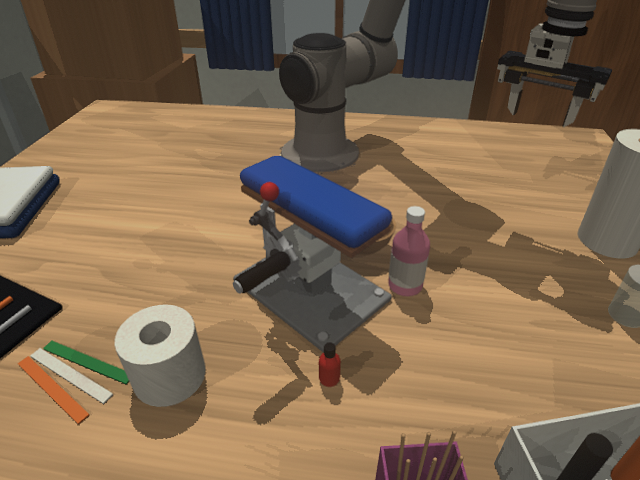

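View pics/t.png

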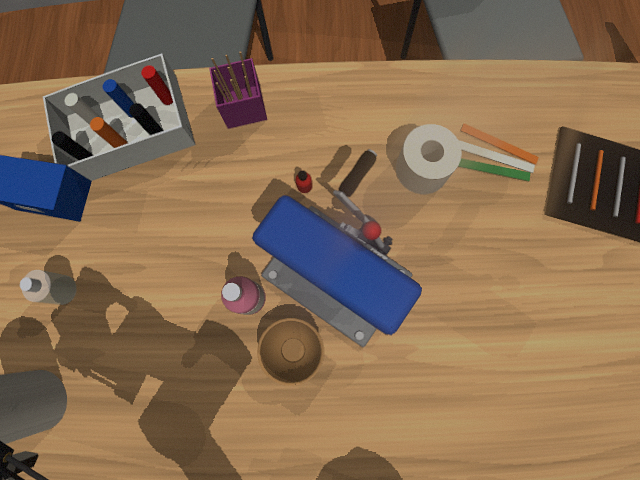

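```bash
cat > m.py <<'E'
from h import *
z=np.load("w.npz")
for n,W in(("a","W1"),("b","W2")):
    im=z[n];W=z[W];h=cv2.cvtColor(im,cv2.COLOR_RGB2HSV)
    M=(h[...,0]>105)&(h[...,0]<130)&(h[...,1]>150)&(h[...,2]>60)&(W[...,2]>.19)&(W[...,2]<.23)&(abs(W[...,1])<.35)
    P=W[M]; top=P[P[:,2]>.205]
    r=cv2.minAreaRect(P[:,:2].astype(np.float32)*1000);print(n,"pad",r,np.median(top[:,2]),len(P))
    R=((h[...,0]<6)|(h[...,0]>174))&(h[...,1]>150)&(h[...,2]>80)&(W[...,2]>.15)&(W[...,2]<.3)
    k,l,s,_=cv2.connectedComponentsWithStats(R.astype(np.uint8))
    for i in range(1,k):
        if s[i,4]>40:
            Q=W[l==i];A=np.c_[2*Q,np.ones(len(Q))];
            C=np.linalg.lstsq(A,(Q**2).sum(1),rcond=None)[0];print("red",s[i],Q.mean(0),"sphere",C[:3],np.sqrt(C[3]+C[:3]@C[:3]))
    B=(h[...,2]<60)&(W[...,2]>.1)&(W[...,2]<.24)&(W[...,0]>.4)&(W[...,0]<.75)&(abs(W[...,1])<.2)
    k,l,s,_=cv2.connectedComponentsWithStats(B.astype(np.uint8))
    for i in range(1,k):
        if s[i,4]>60:
            Q=W[l==i];m=Q.mean(0);u,sv,vt=np.linalg.svd(Q-m,full_matrices=False);t=(Q-m)@vt[0];print("blk",s[i],m,vt[0],t.min(),t.max())
E
python3 m.py
```

```text
a pad ((536.0661010742188, 68.23092651367188), (254.0614471435547, 85.72225952148438), 53.45112991333008) 0.21496475635276915 4971
red [260 182  18  17 238] [0.58310158 0.01735565 0.23675672] sphere [0.56202914 0.01324109 0.21873104] 0.02989503453644415
blk [272 198 117  51 252] [0.59598985 0.09783609 0.19311335] [ 0.42532666  0.90495112 -0.01267694] -0.10274645656219708 0.08009292009586477
blk [249 212  29  28 254] [0.57139953 0.00129043 0.17031805] [ 0.34263539  0.81764782 -0.46265866] -0.02108218179984577 0.0338705674028525
blk [ 235  249   56   44 1018] [0.68339427 0.03137419 0.17568659] [ 0.93238757 -0.16736918  0.32037629] -0.11942084280281232 0.03893573063256515
b pad ((532.6843872070312, 68.2773666381836), (255.52149963378906, 87.43565368652344), 53.680938720703125) 0.21435239811198759 8818
red [367 224  14  15 146] [0.57228091 0.01284529 0.23991884] sphere [0.57527734 0.0143486  0.23290078] 0.010916021646910268
blk [339 151  34  42 233] [0.6831429  0.03505359 0.18153205] [-0.81550033  0.57864627 -0.01130099] -0.04352881044799559 0.03480975441246344
blk [366 240  24  15  89] [0.56254327 0.00243748 0.16932965] [-0.52678705 -0.57612273  0.62496241] -0.029284653317719605 0.01808738326610426
```

```bash
python3 -m jog '[[[0.1,-0.1,0.25,0,0,-0.05],[0.2,-0.19,0.1,0,0,-0.05],[0.2,-0.19,0,0,0,-0.05],[0.2,-0.19,0,0,0,-0.05],[0.2,-0.19,0,0,0,-0.05],[0.2,-0.19,0,0,0,-0.05],[0.2,-0.19,0,0,0,-0.05],[0.2,-0.19,0,0,0,0]]]' 100 5
python3 -m jog '[[[0.2,-0.19,0,0,0,0],[0.2,-0.19,0,0,0,0],[0.2,-0.19,0,0,0,0],[0.2,-0.19,0,0,0,0],[0.2,-0.19,0,0,0,0],[0.2,-0.19,0,0,0,0],[0.2,-0.19,0,0,0,0],[0.1,-0.1,0,0,0,0]]]'
python3 -c "
import cell;print([k for k in dir(cell) if not k.startswith('__')]);print(getattr(cell,'nose_length',None))"
```

```text
time_s: 0.9
ee_pos: [0.4547, 0.2518, 0.2967]
tcp_rot: [0.31, 0.951, -0.003, -0.002]
ft_force: [1.1, 0.0, -0.4]
width: 0.0918
time_s: 1.7
ee_pos: [0.6875, 0.0241, 0.2921]
tcp_rot: [0.311, 0.95, -0.004, -0.006]
ft_force: [-0.3, 0.9, -0.7]
width: 0.0919
['MotionError', 'camera_info', 'get_image', 'get_state', 'nose_length', 'sign_off']
0.019
```

```bash
cat > wr.py <<'E'
from h import *
import sys
im,d,W=cloud("wrist");cv2.imwrite("pics/%s.png"%sys.argv[1],im[...,::-1]);np.savez("wr.npz",im=im,W=W)
O=np.array([.5335,.068]);c,s=np.cos(np.radians(53.6)),np.sin(np.radians(53.6))
S=W.copy();S[...,0]=(W[...,0]-O[0])*c+(W[...,1]-O[1])*s;S[...,1]=-(W[...,0]-O[0])*s+(W[...,1]-O[1])*c
h=cv2.cvtColor(im,cv2.COLOR_RGB2HSV)
B=(h[...,2]<75)&(S[...,2]>.1)&(S[...,2]<.23)&(S[...,1]<-.1)&(S[...,1]>-.2)&(abs(S[...,0])<.12)
Q=S[B];print("handle",len(Q),np.percentile(Q,[2,50,98],axis=0).round(4).tolist())
R=((h[...,0]<6)|(h[...,0]>174))&(h[...,1]>150)&(S[...,2]>.19)
Q=S[R];print("ball",len(Q),(np.percentile(Q,[2,50,98],axis=0).round(4).tolist() if len(Q) else 0))
p=get_state()["ee_pos"]-np.r_[O,0];print("tcp stand",p[0]*c+p[1]*s,-p[0]*s+p[1]*c,p[2])
E
python3 wr.py w1
```

```text
handle 3351 [[0.0452, -0.1854, 0.1746], [0.0561, -0.1449, 0.1815], [0.0671, -0.1096, 0.1841]]
ball 2046 [[-0.0274, -0.08, 0.2307], [-0.0141, -0.0698, 0.2399], [-0.0046, -0.0598, 0.2436]]
tcp stand 0.054988207333177906 -0.1521858001011092 0.2912046610741805
```

View pics/w1.png

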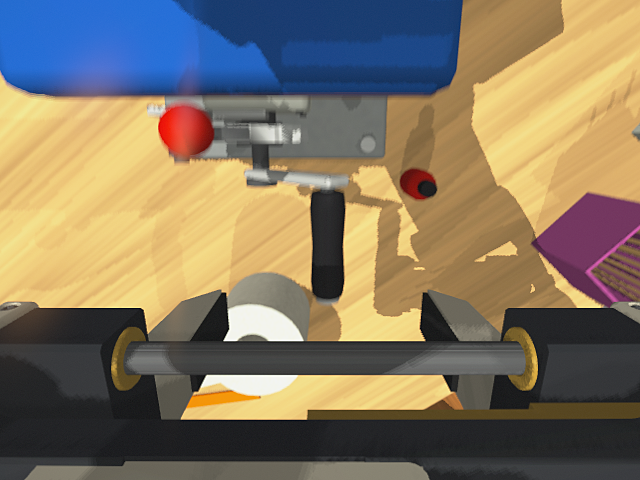

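```bash
python3 -m jog '[[[0.01,0,-0.15,0,0,0],[0,0,-0.15,0,0,0],[0,0,-0.15,0,0,0],[0,0,-0.12,0,0,0],[0,0,-0.1,0,0,0],[0,0,-0.07,0,0,0],[0,0,-0.03,0,0,0],[0,0,0,0,0,0]]]' 60 3
python3 -m jog '[[[0,0,0,0,0,0],[0,0,0,0,0,0],[0,0,0,0,0,0],[0,0,0,0,0,0],[0,0,0,0,0,0],[0,0,0,0,0,0],[0,0,0,0,0,0],[0,0,0,0,0,0]]]' 15 3
```

```text
time_s: 2.55
ee_pos: [0.6889, 0.0204, 0.1665]
tcp_rot: [0.314, 0.949, -0.005, -0.009]
ft_force: [-0.2, 0.2, -0.4]
width: 0.0546
time_s: 3.35
ee_pos: [0.6915, 0.0226, 0.1704]
tcp_rot: [0.313, 0.95, -0.003, -0.005]
ft_force: [1.3, 0.8, -1.2]
width: 0.0241
```

```bash
python3 -m jog '[[[0,0,0,0,0,0],[0,0,0,0,0,0],[0.01,0.0135,-0.02,0,0,0],[0.01,0.0135,-0.02,0,0,0],[0.01,0.0135,-0.02,0,0,0],[0.01,0.0135,-0.02,0,0,0],[0.01,0.0135,-0.02,0,0,0],[0.01,0.0135,-0.02,0,0,0]]]' - 25
```

```text
time_s: 4.15
ee_pos: [0.6951, 0.0272, 0.1637]
tcp_rot: [0.314, 0.949, -0.01, -0.007]
ft_force: [-8.8, -3.9, 11.0]
width: 0.0234
```

```bash
python3 -m jog '[[[0.01,0.0125,-0.021,0,0,0],[0.01,0.0125,-0.022,0,0,0],[0.01,0.0125,-0.023,0,0,0],[0.01,0.0125,-0.023,0,0,0],[0.01,0.0125,-0.023,0,0,0],[0,0,0,0,0,0],[0,0,0,0,0,0],[0,0,0,0,0,0]]]'
```

```text
time_s: 4.95
ee_pos: [0.6975, 0.0307, 0.1579]
tcp_rot: [0.315, 0.949, -0.016, -0.008]
ft_force: [0.0, 1.3, 0.9]
width: 0.0239
```

```bash
python3 -m jog '[[[0,0,0,0,0,0],[0,0,0,0,0,0],[0,0,0,0,0,0],[0,0,0.1,0,0,0],[0,0,0.25,0.025,-0.025,0],[0,0,0.3,0.025,-0.025,0],[0,0,0.3,0,0,0],[0,0,0.12,0,0,0]]]' 100 10
python3 -m jog '[[[-0.1,-0.02,0,0,0,0],[-0.17,-0.026,0,0,0,0],[-0.17,-0.026,0,0,0,0],[-0.17,-0.026,0,0,0,0],[-0.1,-0.02,0,0,0,0],[-0.05,0,0,0,0,0],[0,0,0,0,0,0],[0,0,0,0,0,0]]]'
python3 wr.py w2
```

```text
time_s: 5.75
ee_pos: [0.6942, 0.03, 0.3182]
tcp_rot: [0.315, 0.949, -0.001, -0.005]
ft_force: [0.7, -0.8, -0.1]
width: 0.0831
time_s: 6.55
ee_pos: [0.5777, 0.0111, 0.3237]
tcp_rot: [0.316, 0.949, -0.0, 0.0]
ft_force: [0.3, -0.2, -0.4]
width: 0.092
handle 1263 [[0.0099, -0.168, 0.128], [0.0609, -0.1254, 0.1686], [0.0763, -0.1054, 0.1724]]
ball 1314 [[-0.0289, -0.0766, 0.2312], [-0.0172, -0.0633, 0.2404], [-0.005, -0.0534, 0.2444]]
tcp stand -0.019423899386193592 -0.06943720015222615 0.3235856370098895
```

```bash
python3 -m jog '[[[0,0,-0.12,0,0,0],[0,0,-0.14,0,0,0],[0,0,-0.14,0,0,0],[0,0,-0.1,0,0,0],[0,0,-0.06,0,0,0],[0,0,0,0,0,0],[-0.04,-0.054,0,0,0,0],[-0.04,-0.054,0,0,0,0]]]'
python3 -m jog '[[[-0.04,-0.054,0,0,0,0],[-0.03,-0.04,0,0,0,0],[-0.03,-0.04,0,0,0,0],[-0.03,-0.04,0,0,0,0],[-0.03,-0.04,0,0,0,0],[-0.03,-0.04,0,0,0,0],[-0.03,-0.04,0,0,0,0],[0,0,0,0,0,0]]]'
python3 -c "
from h import *
print(get_state()['ft_force'])"
```

```text
time_s: 7.4
ee_pos: [0.5708, -0.0046, 0.2355]
tcp_rot: [0.314, 0.949, 0.0, 0.002]
ft_force: [0.0, -0.9, -0.2]
width: 0.0919
time_s: 8.2
ee_pos: [0.5347, -0.0547, 0.2388]
tcp_rot: [0.316, 0.949, 0.001, 0.004]
ft_force: [0.1, 0.5, 0.3]
width: 0.0917
[0.063832   0.54284977 0.32240472]
```

```bash
python3 -m jog '[[[0,0,0,0,0,0],[0,0,0.1,0,0,0],[0,0,0.2,0,0,0],[0,0,0.2,0,0,0],[0,0,0.1,0,0,0],[0.06,0.08,0,0,0,0],[0.06,0.08,0,0,0,0],[0.06,0.08,0,0,0,0]]]'
python3 wr.py w3
```

```text
time_s: 9.0
ee_pos: [0.5621, -0.0158, 0.3291]
tcp_rot: [0.316, 0.949, 0.001, 0.002]
ft_force: [-0.1, 0.4, 1.1]
width: 0.0922
handle 899 [[-0.0018, -0.1317, 0.1234], [0.0662, -0.1148, 0.1691], [0.0792, -0.1023, 0.1722]]
ball 1132 [[-0.0828, -0.0759, 0.2287], [-0.0719, -0.0631, 0.2377], [-0.0613, -0.0532, 0.2416]]
tcp stand -0.04838992885634551 -0.0723575810076498 0.32845099058123645
```

View pics/w3.png

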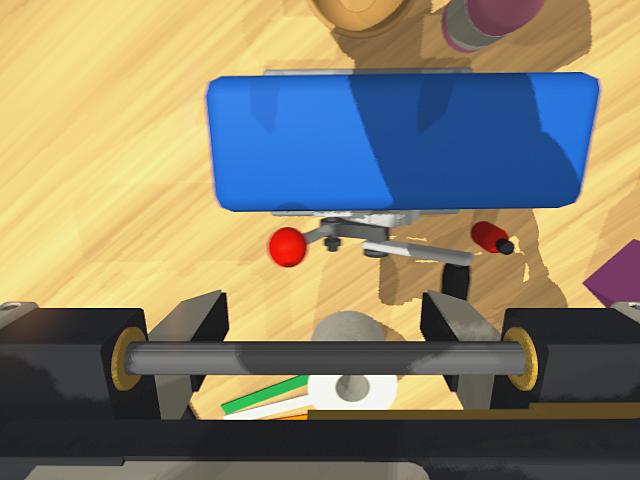

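```bash
python3 -m jog '[[[0.13,0.045,0,0,0,0],[0.2,0.068,0,0,0,0],[0.2,0.068,0,0,0,0],[0.2,0.068,0,0,0,0],[0.13,0.045,0,0,0,0],[0.04,0.016,0,0,0,0],[0,0,-0.1,0,0,0],[0,0,-0.12,0,0,0]]]' 70
python3 -m jog '[[[0,0,-0.15,0,0,0],[0,0,-0.15,0,0,0],[0,0,-0.15,0,0,0],[0,0,-0.15,0,0,0],[0,0,-0.15,0,0,0],[0,0,-0.06,0,0,0],[0,0,-0.03,0,0,0],[0,0,0,0,0,0]]]'
```

```text
time_s: 9.85
ee_pos: [0.7051, 0.0451, 0.2823]
tcp_rot: [0.311, 0.95, -0.0, -0.005]
ft_force: [-0.2, 0.3, 0.5]
width: 0.0644
time_s: 10.65
ee_pos: [0.702, 0.0519, 0.136]
tcp_rot: [0.308, 0.951, -0.004, -0.016]
ft_force: [-1.7, -2.6, 0.5]
width: 0.0643
```

```bash
python3 -m jog '[[[-0.03,-0.04,0.05,0,0,0],[-0.03,-0.04,0.05,0,0,0],[-0.02,-0.03,0.04,0,0,0],[0,0,0.02,0,0,0],[0,0,0,0,0,0],[0,0,0,0,0,0],[0,0,0,0,0,0],[0,0,0,0,0,0]]]'
python3 -c "
from h import *
print(get_state()['ee_pos'])"
```

```text
time_s: 11.45
ee_pos: [0.6911, 0.0351, 0.1681]
tcp_rot: [0.308, 0.951, -0.002, -0.011]
ft_force: [-0.0, 0.6, -0.5]
width: 0.0642
[0.69110392 0.03506052 0.16806684]
```

```bash
python3 -m jog '[[[0,0,-0.03,0,0,0],[0,0,-0.015,0,0,0],[0,0,0,0,0,0],[0,0,0,0,0,0],[0,0,0,0,0,0],[0,0,0,0,0,0],[0,0,0,0,0,0],[0,0,0,0,0,0]]]' 15 3
python3 -m jog '[[[0,0,0,0,0,0],[0,0,0,0,0,0],[-0.02,-0.028,0.05,0,0,0],[-0.022,-0.03,0.048,0,0,0],[-0.024,-0.033,0.045,0,0,0],[-0.026,-0.035,0.04,0,0,0],[-0.028,-0.038,0.036,0,0,0],[-0.03,-0.04,0.032,0,0,0]]]' - 20
```

```text
time_s: 12.25
ee_pos: [0.6908, 0.0357, 0.159]
tcp_rot: [0.308, 0.951, -0.002, -0.012]
ft_force: [-0.3, -0.4, -0.4]
width: 0.0239
time_s: 13.05
ee_pos: [0.6666, 0.0031, 0.1912]
tcp_rot: [0.308, 0.951, -0.003, -0.015]
ft_force: [5.9, -3.6, -18.3]
width: 0.0237
```

```bash
python3 -m jog '[[[-0.03,-0.041,-0.01,0,0,0],[-0.03,-0.041,0.01,0,0,0],[-0.03,-0.041,0.005,0,0,0],[-0.03,-0.041,0,0,0,0],[-0.03,-0.041,-0.005,0,0,0],[-0.03,-0.041,-0.015,0,0,0],[-0.025,-0.034,-0.02,0,0,0],[0,0,0,0,0,0]]]'
```

```text
time_s: 13.85
ee_pos: [0.6381, -0.0359, 0.1924]
tcp_rot: [0.308, 0.951, 0.006, -0.008]
ft_force: [5.3, -1.5, -17.0]
width: 0.0239
```

```bash
python3 -m jog '[[[-0.018,-0.025,-0.02,0,0,0],[-0.018,-0.025,-0.02,0,0,0],[-0.018,-0.025,-0.02,0,0,0],[-0.018,-0.025,-0.02,0,0,0],[-0.01,-0.014,-0.01,0,0,0],[0,0,0,0,0,0],[0,0,0,0,0,0],[0,0,0,0,0,0]]]'
```

```text
time_s: 14.65
ee_pos: [0.6301, -0.047, 0.1869]
tcp_rot: [0.307, 0.952, 0.015, 0.0]
ft_force: [5.3, 1.4, -11.0]
width: 0.0238
```

```bash
python3 -m jog '[[[-0.015,-0.02,-0.015,0,0,0],[-0.015,-0.02,-0.015,0,0,0],[-0.012,-0.016,-0.012,0,0,0],[0,0,0,0,0,0],[0,0,0,0,0,0],[0,0,0,0,0,0],[0,0,0,0,0,0],[0,0,0,0,0,0]]]'
```

```text
time_s: 15.45
ee_pos: [0.627, -0.0511, 0.1841]
tcp_rot: [0.307, 0.951, 0.022, 0.005]
ft_force: [6.4, 0.2, -11.7]
width: 0.0238
```

```bash
python3 -m jog '[[[0,0,0,0,0,0],[0,0,0,0,0,0],[0,0,0,0,0,0],[0,0,0.1,0,0,0],[0,0,0.25,-0.037,0.022,0],[0,0,0.28,-0.037,0.022,0],[0,0,0.25,0,0,0],[0,0,0.05,0,0,0]]]' 100 10
python3 -m jog '[[[-0.1,0.02,0,0,0,0],[-0.17,0.035,0,0,0,0],[-0.17,0.035,0,0,0,0],[-0.1,0.025,0,0,0,0],[-0.03,0.01,0,0,0,0],[0,0,0,0,0,0],[0,0,0,0,0,0],[0,0,0,0,0,0]]]'
python3 wr.py w4
```

```text
time_s: 16.25
ee_pos: [0.6232, -0.0521, 0.3346]
tcp_rot: [0.307, 0.952, -0.002, 0.001]
ft_force: [-0.3, -0.2, -0.7]
width: 0.0831
time_s: 17.05
ee_pos: [0.5347, -0.0337, 0.3376]
tcp_rot: [0.308, 0.951, -0.002, 0.004]
ft_force: [-0.1, 0.5, 0.3]
width: 0.0922
handle 1509 [[-0.0515, -0.1544, 0.1276], [-0.0413, -0.1262, 0.1942], [0.0058, -0.1055, 0.1972]]
ball 1125 [[-0.0882, -0.0766, 0.2294], [-0.0767, -0.0634, 0.238], [-0.0649, -0.0537, 0.2421]]
tcp stand -0.08113709976737093 -0.06130517483016487 0.33747022778947194
```

View pics/w4.png

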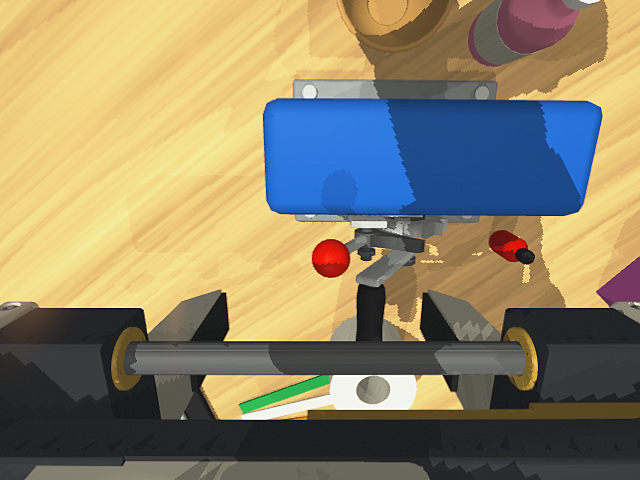

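```bash
python3 -m jog '[[[0.013,-0.01,-0.13,0,0,0],[0.013,-0.01,-0.16,0,0,0],[0,0,-0.16,0,0,0],[0,0,-0.12,0,0,0],[0,0,-0.07,0,0,0],[0,0,0,0,0,0],[0.04,0.054,0,0,0,0],[0.04,0.054,0,0,0,0]]]'
python3 -m jog '[[[0.04,0.054,0,0,0,0],[0.03,0.04,0,0,0,0],[0.03,0.04,0,0,0,0],[0.03,0.04,0,0,0,0],[0.03,0.04,0,0,0,0],[0.03,0.04,0,0,0,0],[0.02,0.027,0,0,0,0],[0,0,0,0,0,0]]]'
```

```text
time_s: 17.9
ee_pos: [0.5548, -0.0217, 0.2381]
tcp_rot: [0.309, 0.951, -0.002, 0.005]
ft_force: [-0.1, -1.0, 0.1]
width: 0.0919
time_s: 18.7
ee_pos: [0.5912, 0.0264, 0.2406]
tcp_rot: [0.308, 0.951, -0.001, 0.007]
ft_force: [-0.1, 0.0, 0.1]
width: 0.0919
```

```bash
python3 -m jog '[[[0,0,0,0,0,0],[0,0,0,0,0,0],[0,0,0,0,0,0],[0,0,0.1,0,0,0],[0,0,0.2,0,0,0],[0,0,0.2,0,0,0],[0,0,0.1,0,0,0],[0,0,0,0,0,0]]]'
python3 wr.py w5
```

```text
time_s: 19.5
ee_pos: [0.5894, 0.0251, 0.3326]
tcp_rot: [0.309, 0.951, -0.002, 0.005]
ft_force: [-0.2, 0.2, -0.6]
width: 0.0918
handle 1766 [[-0.0506, -0.1606, 0.1266], [-0.0387, -0.1293, 0.1931], [-0.0015, -0.105, 0.1959]]
ball 1232 [[-0.0302, -0.0759, 0.2307], [-0.0179, -0.0628, 0.2399], [-0.0062, -0.053, 0.244]]
tcp stand -0.001569386742339092 -0.07020782829017501 0.3313881143247139
```

View pics/w5.png

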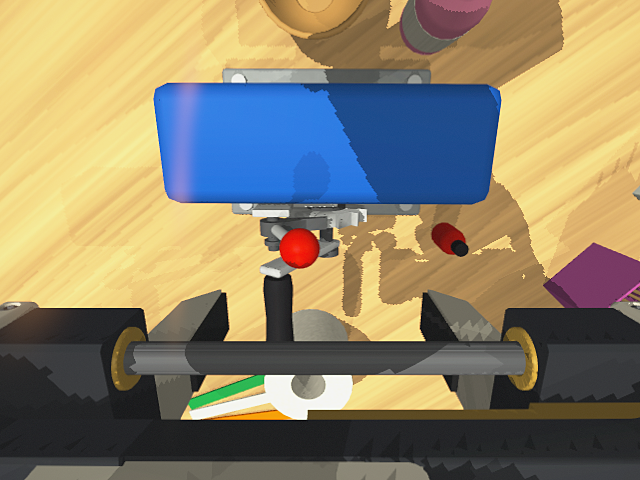

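```bash
python3 -m jog '[[[0.05,-0.1,0,0,0,0],[0.07,-0.14,0,0,0,0],[0.07,-0.14,0,0,0,0],[0.04,-0.09,0,0,0,0],[0.01,-0.02,0,0,0,0],[0,0,0,0,0,0],[0,0,0,0,0,0],[0,0,0,0,0,0]]]' 80
python3 -c "
from h import *
print(get_state()['ee_pos'])"
```

```text
time_s: 20.35
ee_pos: [0.625, -0.0541, 0.3232]
tcp_rot: [0.309, 0.951, -0.003, -0.002]
ft_force: [0.8, -1.3, 0.8]
width: 0.0734
[ 0.62502731 -0.05414006  0.3232225 ]
```

```bash
python3 -m jog '[[[0.015,0.02,-0.1,0,0,0],[0,0,-0.17,0,0,0],[0,0,-0.17,0,0,0],[0,0,-0.17,0,0,0],[0,0,-0.15,0,0,0],[0,0,-0.08,0,0,0],[0,0,-0.03,0,0,0],[0,0,0,0,0,0]]]'
python3 -m jog '[[[0,0,0,0,0,0],[0,0,0,0,0,0],[0,0,0,0,0,0],[0,0,0,0,0,0],[0,0,0,0,0,0],[0,0,0,0,0,0],[0,0,0,0,0,0],[0,0,0,0,0,0]]]' 15 3
```

```text
time_s: 21.15
ee_pos: [0.6266, -0.0447, 0.1929]
tcp_rot: [0.305, 0.952, -0.002, 0.002]
ft_force: [-0.3, 0.5, 0.6]
width: 0.0736
time_s: 21.95
ee_pos: [0.6262, -0.0482, 0.1969]
tcp_rot: [0.305, 0.952, -0.005, 0.004]
ft_force: [-3.8, -5.2, 0.4]
width: 0.0272
```

```bash
python3 -m jog '[[[-0.01,-0.013,-0.03,0,0,0],[0,0,-0.03,0,0,0],[0,0,-0.025,0,0,0],[0,0,-0.01,0,0,0],[0,0,0,0,0,0],[0,0,0,0,0,0],[0,0,0,0,0,0],[0,0,0,0,0,0]]]' 15 3
```

```text
time_s: 22.75
ee_pos: [0.6253, -0.0497, 0.1831]
tcp_rot: [0.305, 0.952, -0.004, 0.005]
ft_force: [0.2, 0.6, 1.4]
width: 0.0244
```

```bash
python3 -m jog '[[[0,0,0,0,0,0],[0,0,0,0,0,0],[-0.009,-0.012,-0.011,0,0,0],[-0.009,-0.012,-0.012,0,0,0],[-0.009,-0.012,-0.012,0,0,0],[-0.009,-0.012,-0.012,0,0,0],[-0.009,-0.012,-0.012,0,0,0],[0,0,0,0,0,0]]]' - 20
cat > f.py <<'E'
from h import *
s=get_state();p=s["ee_pos"]-[.5335,.068,.115];c,n=.5934,.8049;f=s["ft_force"]
x=p[0]*c+p[1]*n;fx=f[0]*c+f[1]*n;phi=np.arctan2(x,p[2])
print("phi",phi,"crank",.785-phi,"r",np.hypot(x,p[2]),"fx",fx,"fz",f[2],"push tangential",fx*np.cos(phi)-f[2]*np.sin(phi))
E
python3 f.py
```

```text
time_s: 23.55
ee_pos: [0.6211, -0.0554, 0.1784]
tcp_rot: [0.305, 0.952, -0.0, 0.009]
ft_force: [-0.8, -1.2, -1.1]
width: 0.024
phi -0.6420701346352581 crank 1.4270701346352581 r 0.07913341652255373 fx -1.398809750076803 fz -1.111319907960382 push tangential -1.785766696748778
```

```bash
python3 -m jog '[[[-0.007,-0.0095,-0.011,0,0,0],[-0.007,-0.0095,-0.011,0,0,0],[-0.007,-0.0095,-0.011,0,0,0],[-0.007,-0.0095,-0.011,0,0,0],[-0.007,-0.0095,-0.011,0,0,0],[-0.004,-0.0055,-0.0065,0,0,0],[-0.004,-0.0055,-0.0065,0,0,0],[-0.004,-0.0055,-0.0065,0,0,0]]]'
python3 f.py
```

```text
time_s: 24.35
ee_pos: [0.6165, -0.0619, 0.1715]
tcp_rot: [0.305, 0.952, 0.004, 0.013]
ft_force: [-0.6, 3.6, 5.5]
width: 0.0234
phi -0.7744445404677671 crank 1.559444540467767 r 0.07905629645799804 fx 2.543841064029346 fz 5.45321150455801 push tangential 5.631897137170372
```

```bash
python3 -m jog '[[[-0.004,-0.0055,-0.007,0,0,0],[-0.004,-0.0055,-0.007,0,0,0],[-0.004,-0.0055,-0.007,0,0,0],[-0.004,-0.0055,-0.007,0,0,0],[-0.004,-0.0055,-0.007,0,0,0],[-0.004,-0.0055,-0.007,0,0,0],[-0.004,-0.0055,-0.007,0,0,0],[-0.004,-0.0055,-0.007,0,0,0]]]'
python3 f.py
```

```text
time_s: 25.15
ee_pos: [0.6159, -0.0627, 0.1704]
tcp_rot: [0.305, 0.952, 0.01, 0.02]
ft_force: [-0.4, 5.3, 7.5]
width: 0.0241
phi -0.7931622689748885 crank 1.5781622689748884 r 0.07897650475645332 fx 4.027303502917564 fz 7.53529513269274 push tangential 8.19500433669159
```

```bash
python3 -m jog '[[[-0.0045,-0.006,-0.008,0,0,0],[-0.0045,-0.006,-0.008,0,0,0],[-0.005,-0.0065,-0.0085,0,0,0],[-0.005,-0.0065,-0.0085,0,0,0],[-0.005,-0.007,-0.009,0,0,0],[-0.005,-0.007,-0.009,0,0,0],[-0.0055,-0.0075,-0.0095,0,0,0],[-0.0055,-0.0075,-0.0095,0,0,0]]]'
python3 f.py
```

```text
time_s: 25.95
ee_pos: [0.6159, -0.0628, 0.1702]
tcp_rot: [0.304, 0.952, 0.019, 0.029]
ft_force: [0.7, 5.8, 9.1]
width: 0.0242
phi -0.7963189161723624 crank 1.5813189161723624 r 0.07891868199943776 fx 5.076776333382879 fz 9.102041297372411 push tangential 10.056423275992866
```

```bash
python3 -m jog '[[[-0.0055,-0.0075,-0.01,0,0,0],[-0.006,-0.008,-0.01,0,0,0],[-0.006,-0.008,-0.0105,0,0,0],[-0.006,-0.008,-0.0105,0,0,0],[-0.006,-0.008,-0.0105,0,0,0],[-0.006,-0.008,-0.0105,0,0,0],[-0.006,-0.008,-0.0105,0,0,0],[-0.006,-0.008,-0.0105,0,0,0]]]'
python3 f.py
```

```text
time_s: 26.75
ee_pos: [0.616, -0.0629, 0.1699]
tcp_rot: [0.303, 0.952, 0.029, 0.039]
ft_force: [0.1, 6.8, 10.2]
width: 0.0242
phi -0.7984271192644155 crank 1.5834271192644156 r 0.07874048016079441 fx 5.563021370404967 fz 10.194068031447193 push tangential 11.183663079624697
```

```bash
python3 -m jog '[[[0,0,0,0,0,0],[0,0,0,0,0,0],[0,0,0,0,0,0],[0,0,0,0,0,0],[0,0,0,0,0,0],[0,0,0,0,0,0],[0,0,0,0,0,0],[0,0,0,0,0,0]]]' 100 5
python3 -m jog '[[[0,0,0.08,0,0,0],[0,0,0.2,0,0,0],[0,0,0.25,-0.03,0.08,0],[0,0,0.25,-0.03,0.08,0],[0,0,0.15,0,0,0],[-0.1,0.02,0,0,0,0],[-0.1,0.02,0,0,0,0],[0,0,0,0,0,0]]]'
python3 wr.py w6; python3 - <<'E'
from h import *
z=np.load("w.npz");a,_,W=cloud("scene");cv2.imwrite("pics/s2.png",a[120:420,80:480,::-1].repeat(2,0).repeat(2,1))
h=cv2.cvtColor(a,cv2.COLOR_RGB2HSV)
M=(h[...,0]>105)&(h[...,0]<130)&(h[...,1]>150)&(h[...,2]>60)&(W[...,2]>.15)&(W[...,2]<.23)&(abs(W[...,1])<.2)&(W[...,0]<.62)
print("pad z",np.percentile(W[M][:,2],[50,80,95]))
E
```

```text
time_s: 27.55
ee_pos: [0.6147, -0.0641, 0.1677]
tcp_rot: [0.303, 0.952, 0.028, 0.037]
ft_force: [0.3, 0.3, -0.4]
width: 0.0832
time_s: 28.35
ee_pos: [0.5826, -0.0577, 0.3199]
tcp_rot: [0.304, 0.953, -0.001, 0.004]
ft_force: [0.3, 0.3, -0.5]
width: 0.0917
handle 2623 [[-0.0672, -0.1838, 0.1713], [-0.0565, -0.1421, 0.1817], [-0.0448, -0.1067, 0.1844]]
ball 1574 [[-0.0294, -0.0788, 0.2315], [-0.0192, -0.066, 0.2402], [-0.0062, -0.0549, 0.2444]]
tcp stand -0.07179513941170619 -0.11485840258364265 0.31968163782683245
pad z [0.18317932 0.18395478 0.18457072]
```

View pics/s2.png

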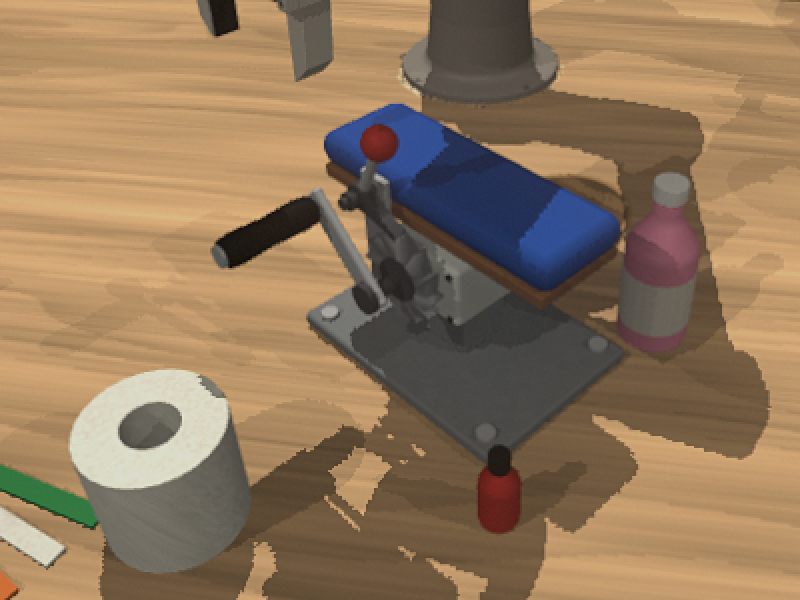

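The scene crop shows the ball in at (380,143), the handle over on the -x side at about (265,230), the pad lowered, and the bottle, roll and polish still standing.

```bash
python3 -c "
from cell import *
print(sign_off())"
```

```text
the job is handed in; nothing more can be done
None
```

The arm rest is down three notches, and I handed the job in at about 28 s of the 72 s allowed.

- **Sequence:** I wound up to about -0.2 rad and threw the pawl clear with the ball. Then I wound back to about 1.31 rad, flipped the pawl in, and eased the wheel back. The tooth stopped on the pawl, with the push built up slowly to about 11 N at the handle. I then let go and lifted clear.
- **Final checks:**
  - The pad top is at 0.1835 m, the expected drop of 31.5 mm.
  - The handle is 56.5 mm to the -x side of the axle, which matches crank 1.571.
  - The ball is back within about 2 mm of its starting "in" position.
  - The gripper is open and clear, with no contact force.
- **Not ideal or not checked:**
  - The arm's own reading of the crank at full push was 1.583, a few millirad high, while the gripper tilted about 5° under load.
  - While I wound back, the grip pulled up on the handle with up to about 18 N, mostly along the crank arm and with the pawl clear.
  - When I regripped the handle, a finger touched it twice, with about 3 N and then 6 N, too little to turn the wheel.
  - The bottle, roll and polish look untouched in the last scene picture. I did not measure their positions. The basket was hidden from that camera, and I last saw it standing in an earlier wrist picture.

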